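# Open the parts carton and restock the spray-can tray

## Robot

A 7-joint arm with a two-finger parallel gripper is mounted at the origin on the work surface. World frame = base frame: x ahead of the robot, y to its left, z up, the work surface at z = 0. Lengths are in m, angles in degrees, forces in N, time in s.
With the tool pointing down it reaches from about 0.4 to 0.875 m from the base axis. Payload 4.4 kg.
Tool frame: the origin (TCP) lies at the centre of the arm's flange, where the gripper is bolted on; the fingertips stand 173 mm ahead of it and the grasp point (between the pads) lies 155 mm ahead of it; z points along the fingers, y is the line along which they close (so a half turn about z gives the same grasp; the last joint's range is limited). The gripper opens to 85 mm and grips with 20 to 120 N. Pads are 22 mm wide; open, the fingers measure 114 mm over their backs; the gripper's body (76 mm by 85 mm) begins 54 mm behind the grasp point. The pads swing forward as they close: fully open they stand 13 mm farther back than shut.
Start: joints at [-79.973, 36.005, 2.206, 86.941, -1.547, 57.084, -1.146], TCP at [0.155, 0.631, 0.405] pointing down, gripper open.
Joint ranges: [-175.42, 175.42], [-21.48, 121.26], [-71.46, 75.88], [10.55, 141.38], [-63.04, 243.04], [13.31, 113.54], [-168.57, 168.57]. Speed limits (degrees/s): [147.25, 147.25, 180, 180, 180, 180, 180].

## Interface

Orientations are given as [roll, pitch, yaw] about the fixed x, y, z axes, in that order (R = Rz(yaw) Ry(pitch) Rx(roll)).
In Python, from workcell import bot gives the robot as it stands.
- The arm moves only by the shell command python3 -m handwheel 'ROWS' [FORCE]. ROWS is JSON, a list of rows, each a list of 7 numbers: the shift along the tool's x, y, z in cm, then the turn, a rotation vector about the tool's x, y, z in degrees, then the opening, from 0 (shut) to 1 (fully open). A call has 1 to 5 rows; each row is the pose to reach, as a shift and turn from the pose commanded when the call began, along the tool's axes at that moment; what a row does not reach only later rows make up. A row lasts 1/12 s, in which the tool goes at most 41.7 mm and 7.16 degrees, less where a joint would pass 70% of its speed; a pose out of reach is approached as far as the arm can. A call with a gripper value outside its range is refused whole. The fingers move at their own pace and stop on an object; FORCE is the grip in N (left out, the last holds). Time passes only in rows, so rows that repeat a pose let the fingers close. It gives the time, the measured TCP pose, the force, the opening and the grip force at its end, in the units of the state.
- bot.observe(): the state, without advancing time (a new reading comes with each control period).
- bot.snapshot(name): name is "scene" or "top" or "wrist"; returns the picture (384x512x3 uint8, red, green, blue); there is no depth.
- bot.calibration(name): a dict with "fx", "fy", "cx", "cy" (pixels), "k1" (the pictures are not rectified: a ray, as slopes to the right and down, at radius r is drawn at 1 + k1 r^2 times it, then the intrinsics apply), "rvec" (rotation vector, rad) and "tvec" (3), from world to camera coordinates, as OpenCV has them. Camera axes: x right, y down, z forward; pixel columns grow to the right and rows downward; lengths in m; the calibration is good to about 2 mm. A picture is of the moment at which its call begins: read the wrist's pose just before it. calibration takes no time and is no camera call; for the wrist camera it gives the pose at the moment of the call.
- bot.hand_in(): hands the job in; it is judged then, once.
Trained networks look in the newest picture that a camera, given by its name, has taken for a name from the list of things; names that differ only in an ending like _2 or _b are one class to them, and where a whole thing is asked for, a point or a joint stands for the part that bears it (a point fixed in the world has none). Each returns a list of dicts, best first, with "score" (0 to 1); they miss things now and then, are a little off and sometimes report something else, mostly with a low value. They report only what shows in the picture. A call takes as long as a camera call.
- bot.look_for(name, camera): "extent" ([left, top, right, bottom] in pixels, round what is visible of it).
- bot.cut_out(name, camera): "region" (384x512 bool, what is visible of it) and "extent" ([left, top, right, bottom] in pixels, round what is visible of it).
- bot.place_of(name, camera): "at" ([column, row] in pixels: a listed point, or the origin of a listed thing).
The state is a dict: "t": time; "qpos": joint angles; "joint_vel": joint speeds; "joint_torque": joint torques, N m; "position": TCP position; "ee_rot": TCP orientation; "wrist_force": force on the tool from outside, world axes, zero at the start; "moment": the same for the moment, N m; "grip_width": finger opening in m; "gripper_force": force on a finger pad.
Only numpy, scipy, OpenCV 4.12 (cv2) and the standard library are available. Lean on these libraries where they do the work, as an engineer would, in place of code of your own. Each camera call takes 0.05 s, during which the arm holds its last target. There are 200 camera calls.

## Task

Fold both flaps of the cardboard carton well back so the contents are exposed, then lift out the orange spray can and set it down upright in the shallow black tray beside the white can, holding it until it rests on the tray floor. Leave the blue can standing in the carton and do not disturb the other things on the bench.

Things in the scene. Friction and masses are not known exactly. Their poses are not given: they have to be found in the camera images.
- carton: open-topped cardboard carton fixed to the bench, 220 mm along its x, 200 mm along its y, 140 mm high, walls and floor 4 mm. Origin: centre of its underside, z up. Along its +y and -y rims it has two hinged flaps; the two short end flaps already hang down outside the x ends (up to 18 mm out). It may stand left or right of the tray
- flap_left (a joint): angle of the flap on the carton's +y rim: 0 = flat inward over the box, 1.57 = upright, stop at 2.7 = folded outward. Starts ajar (0.4 to 0.8), stays where it is left (under 1 N moves its edge). While it lies low, a level push outward on its free edge binds: lift the edge or follow its arc. 216 mm along carton x, 85 mm hinge to free edge, 4 mm thick; closed, the two free edges are 26 mm apart
- flap_right (a joint): the same for the mirror flap hinged on the carton's -y rim; also grows as it opens outward
- flap_left_hinge (a point): middle of the left flap's hinge line, at carton (0, +98, 140) mm; the hinge runs along carton x
- flap_right_hinge (a point): middle of the right flap's hinge line, at carton (0, -98, 140) mm
- flap_left_edge (a point): middle of the left flap's free edge, 85 mm from its hinge
- flap_right_edge (a point): middle of the right flap's free edge, 85 mm from its hinge
- can_orange: the can to move: all-orange aerosol can, 52 mm diameter, 135 mm tall (straight body up to 112 mm, then a 47 mm cap), about 250 g; origin: centre of its underside, z up the can when upright. Stands in the carton about 50 mm from its centre along carton x, at either end
- can_blue: blue aerosol can, 52 mm diameter, 135 mm tall (straight body up to 112 mm, then a 47 mm cap), about 250 g; origin: centre of its underside, z up the can when upright. Stands in the carton at the other end, about 100 mm from the orange one
- tray: shallow black plastic tray fixed to the bench, outside 220 mm along its x, 140 mm along its y, 30 mm high, walls and floor 4 mm. Origin: centre of its underside. The half at its -x end is free
- can_white: white aerosol can, 52 mm diameter, 135 mm tall (straight body up to 112 mm, then a 47 mm cap), about 250 g; origin: centre of its underside, z up the can when upright. Stands in the tray about 55 mm from the tray's centre towards tray +x
- oil_bottle: grey bottle with a red cap, 72 mm diameter, 170 mm tall, standing; bystander; origin under its centre
- brake_disc: dark steel ring lying flat, 130 mm across, 22 mm high; bystander; origin under its centre
- tape_roll: yellow tape roll lying flat, 100 mm across, 50 mm high; bystander; origin under its centre

How it is judged (in metres and radians):
On the way, in this order (a step that is already met when the one before it is completed fails the run):
1. both carton flaps are folded back outward past 2.0 rad (115 degrees from closed), with the orange can still standing in the carton (value of joint each of flap_left, flap_right above 2 rad and x of can_orange in the frame of carton between -0.09 and 0.09 m and y of can_orange in the frame of carton between -0.08 and 0.08 m and z of can_orange in the frame of carton below 0.02 m), for 0.2 s.
2. the orange can is lifted out: its underside is above the carton's rim (more than 145 mm above the bench) (height (world z) of can_orange above 0.145 m), for 0.1 s.
3. the orange can stands on the tray floor, upright within 0.2 rad, while the fingers still hold it (lowered, not dropped) (x of can_orange in the frame of tray between -0.085 and 0.085 m and y of can_orange in the frame of tray between -0.05 and 0.05 m and z of can_orange in the frame of tray below 0.01 m and angle between can_orange's own z axis and vertical below 0.2 rad and contact force between can_orange and tray above 0.3 N and contact force between the fingers and can_orange above 0.5 N), for 0.1 s.
At the end, for the whole second after the job is handed in: Both flaps remain folded back past 2.0 rad; the orange can stands released and at rest on the tray floor inside the tray walls, upright within 0.1 rad; the blue can still stands upright (within 0.1 rad) on the carton floor and the white can upright (within 0.1 rad) in the tray (value of joint each of flap_left, flap_right above 2 rad and x of can_orange in the frame of tray between -0.085 and 0.085 m and y of can_orange in the frame of tray between -0.05 and 0.05 m and z of can_orange in the frame of tray below 0.01 m and angle between each of can_orange, can_blue, can_white's own z axis and vertical below 0.1 rad and linear speed of can_orange below 0.02 m/s and x of can_blue in the frame of carton between -0.09 and 0.09 m and y of can_blue in the frame of carton between -0.08 and 0.08 m and z of can_blue in the frame of carton below 0.02 m and x of can_white in the frame of tray between -0.085 and 0.085 m and y of can_white in the frame of tray between -0.05 and 0.05 m); the robot touches nothing.
It fails at once if the blue can is moved more than 30 mm or tipped more than 0.4 rad (distance of can_blue from where it was at the start of the episode above 0.03 m or angle between can_blue's own z axis and vertical above 0.4 rad).
It fails at once if the white can is moved more than 30 mm or tipped more than 0.4 rad (distance of can_white from where it was at the start of the episode above 0.03 m or angle between can_white's own z axis and vertical above 0.4 rad).
It fails at once if the oil bottle, brake disc or tape roll is moved more than 30 mm (distance of any of oil_bottle, brake_disc, tape_roll from where it was at the start of the episode above 0.03 m).
It fails at once if the orange can is tipped more than 0.8 rad (angle between can_orange's own z axis and vertical above 0.8 rad).
It also fails if it takes over 67 s, if anything falls off the work surface, if the arm or the gripper's body presses on something with over 40 N, if the wrist force passes 120 N, or if a joint passes its speed limit or range.

## Working session

There is one attempt and no reset: what is moved stays moved. The work goes in short steps, Python scripts to look and compute and a shell command to move; the robot and the scene stay as the last step left them, time stands still between calls to the robot, and variables do not carry over. Pictures are saved under pics/ and viewed, at most 10 in all, crops included, and the job is handed in when it is done.

```bash
mkdir -p pics; cat > h.py <<'E'
import numpy as np,cv2
from workcell import bot
from scipy.spatial.transform import Rotation as Ro
def cal(c):
    k=bot.calibration(c);K=np.array([[k['fx'],0,k['cx']],[0,k['fy'],k['cy']],[0,0,1.]])
    return K,k['k1'],np.array(k['rvec'],float),np.array(k['tvec'],float)
def ray(c,px):
    K,k1,rv,tv=c
    p=cv2.undistortPoints(np.array([[px]],float),K,np.array([k1,0,0,0,0.]))[0,0]
    R=cv2.Rodrigues(rv)[0];return -R.T@tv,R.T@np.array([p[0],p[1],1])
def atz(c,px,z):
    o,d=ray(c,px);return o+d*(z-o[2])/d[2]
def proj(c,P):
    K,k1,rv,tv=c
    return cv2.projectPoints(np.array(P,float).reshape(-1,3),rv,tv,K,np.array([k1,0,0,0,0.]))[0][:,0]
def tri(obs):
    A=0;b=0
    for c,px in obs:
        o,d=ray(c,px);d=d/np.linalg.norm(d);M=np.eye(3)-np.outer(d,d);A=A+M;b=b+M@o
    return np.linalg.solve(A,b)
def snap(c,f=None):
    k=cal(c);im=bot.snapshot(c)
    if f:cv2.imwrite('pics/'+f,im[:,:,::-1])
    return k,im
def pose():
    s=bot.observe();return np.array(s['position']),Ro.from_euler('xyz',s['ee_rot'],degrees=True),s
def rel(p,R):
    "shift in cm and rotvec deg from current pose to p,R"
    p0,R0,_=pose();return np.round(R0.inv().apply(np.array(p)-p0)*100,2),np.round((R0.inv()*R).as_rotvec(degrees=True),2)
E
python3 - <<'E'
from h import *
s=bot.observe();print(s)
ims=[]
cs={}
for c in('scene','top'):
    cs[c],im=snap(c); ims.append(im)
    print(c,'cam at',ray(cs[c],[256,192])[0].round(3))
    for n in['carton','flap_left_hinge','flap_right_hinge','flap_left_edge','flap_right_edge','can_orange','can_blue','tray','can_white','oil_bottle','brake_disc','tape_roll']:
        r=bot.place_of(n,c)
        print(c,n,[(np.round(q['at'],1).tolist(),round(q['score'],2),atz(cs[c],q['at'],.14 if 'flap' in n else 0).round(3).tolist()) for q in r[:2]])
cv2.imwrite('pics/a.png',cv2.resize(np.vstack(ims)[:,:,::-1],(800,1200))[:600])
cv2.imwrite('pics/b.png',cv2.resize(ims[1],(800,600))[:,:,::-1])
E
```

```text
{'t': 0.0, 'qpos': array([-79.97375226,  36.05975591,   2.20351908,  86.99690264,
        -1.54723252,  57.08424784,  -1.14492899]), 'joint_vel': array([-0.06889643,  0.03965127, -0.04066848, -0.05762297, -0.09928265,
       -0.08280034,  0.02852962]), 'joint_torque': array([ 6.53225616e-04, -5.63401866e+01,  1.22620817e+00, -1.93434423e+01,
        1.09514533e-02,  1.06044931e-02,  5.93302644e-06]), 'position': array([0.15490932, 0.63096031, 0.40377454]), 'ee_rot': array([-1.79888818e+02,  1.89244717e-03,  1.66203751e+02]), 'wrist_force': array([-0.50674566, -0.18587802,  0.2932677 ]), 'moment': array([-0.0146233 ,  0.01110105,  0.02975955]), 'gripper_force': 0.0, 'grip_width': 0.08552782469173341}
scene cam at [1.374 0.182 0.776]
scene carton [([343.4, 206.8], 0.67, [0.504, 0.174, 0.0])]
scene flap_left_hinge [([389.3, 177.3], 0.58, [0.536, 0.272, 0.14])]
scene flap_right_hinge [([312.9, 156.5], 0.83, [0.49, 0.084, 0.14]), ([346.7, 207.2], 0.55, [0.661, 0.182, 0.14])]
scene flap_left_edge [([363.5, 148.4], 0.95, [0.429, 0.205, 0.14])]
scene flap_right_edge [([343.2, 148.6], 0.86, [
[... 674 characters left out ...]
ight_hinge [([223.1, 243.2], 0.85, [0.502, 0.076, 0.14]), ([186.6, 241.4], 0.73, [0.507, 0.153, 0.14])]
top flap_left_edge [([151.3, 240.4], 0.68, [0.51, 0.227, 0.14])]
top flap_right_edge []
top can_orange [([187.1, 219.0], 0.72, [0.562, 0.182, 0.0])]
top can_blue [([189.3, 258.7], 0.7, [0.465, 0.176, 0.0])]
top tray [([329.1, 254.2], 0.76, [0.47, -0.168, 0.0]), ([192.3, 257.1], 0.47, [0.469, 0.168, 0.0])]
top can_white []
top oil_bottle [([331.3, 254.4], 0.72, [0.47, -0.173, 0.0]), ([342.3, 144.3], 0.64, [0.746, -0.213, 0.0])]
top brake_disc [([250.7, 134.1], 0.92, [0.777, 0.02, 0.0])]
top tape_roll [([329.0, 253.6], 0.59, [0.472, -0.167, 0.0]), ([178.1, 139.0], 0.58, [0.768, 0.207, 0.0])]
```

View pics/a.png

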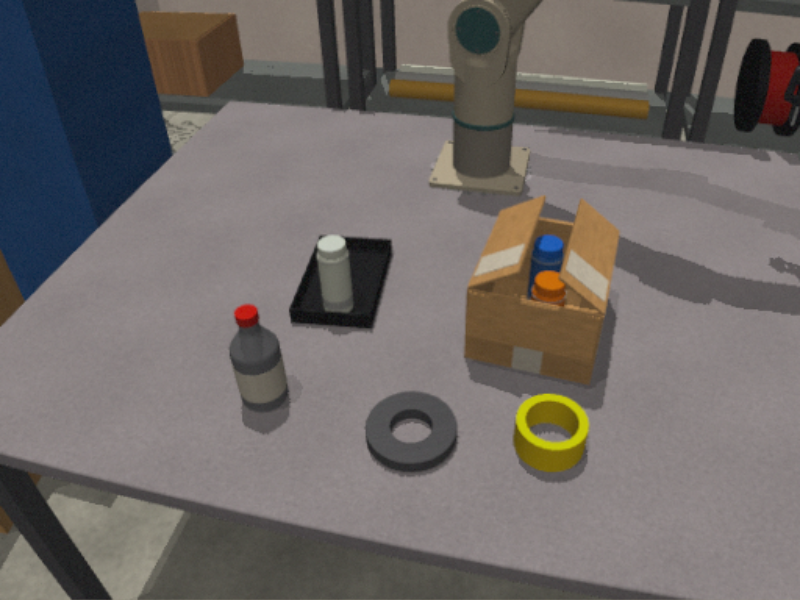

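View pics/b.png

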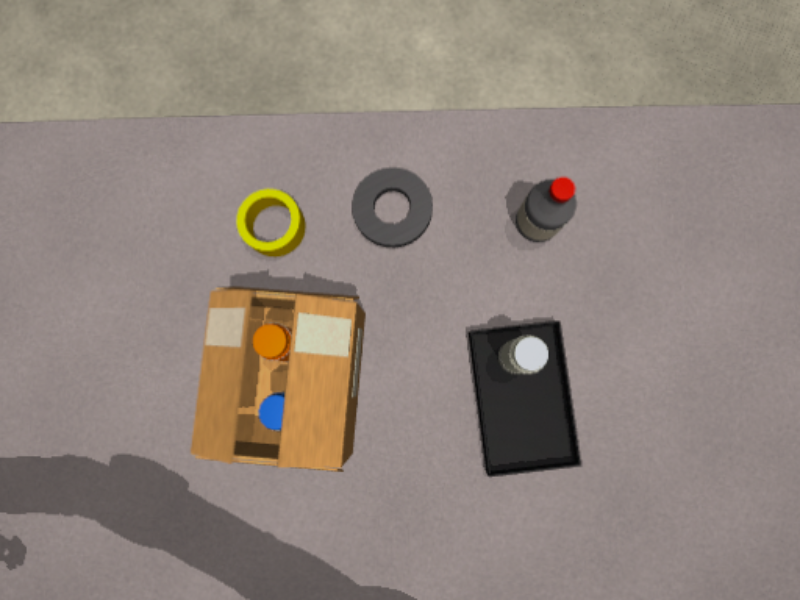

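The scene view (a.png) shows the carton on the robot's left with both flaps ajar. The orange can is at the far end (about 550,290), the blue can is behind it, and the tray is on the right with the white can at its far end.

In the top view (b.png, scaled 1.5625), the carton rim corners are at about (215,290), (357,298), (342,468) and (193,457). The free edges are at x≈243 and x≈289. The tray rim corners are at (468,331), (559,321), (580,465) and (488,474).

```bash
python3 - <<'E'
from h import *
t=cal('top');s=cal('scene');S=1.5625
def q(c,p,z):return atz(c,np.array(p)/S,z)
def yaw(a,b):d=a-b;return np.degrees(np.arctan2(d[1],d[0])).round(1)
C=[q(t,p,.14) for p in[(215,290),(357,298),(342,468),(193,457)]]
T=[q(t,p,.03) for p in[(468,331),(559,321),(580,465),(488,474)]]
for n,Q in(('carton',C),('tray',T)):
    print(n,np.mean(Q,0).round(4),'yaw',yaw(Q[0],Q[3]),yaw(Q[1],Q[2]),yaw(Q[0],Q[1])-90,yaw(Q[3],Q[2])-90,[np.linalg.norm(Q[i]-Q[i-1]).round(3) for i in range(4)])
c=np.mean(C,0);a=np.radians(-5.5)
for a in np.radians([-4,-6]):
  X=np.array([np.cos(a),np.sin(a),0]);Y=np.array([-np.sin(a),np.cos(a),0])
  for n,sg,px in(('L',1,[(251,292),(235,460)]),('R',-1,[(297,293),(281,466)])):
    for p in px:
        best=[]
        for th in np.linspace(.2,1.2,201):
            z=.14+.085*np.sin(th);P=q(t,p,z)-c
            best.append((abs(sg*(P@Y)-(.098-.085*np.cos(th))),th,P@X))
        print(np.degrees(a).round(),n,np.round(min(best),3))
# cap tops: networks in both views
bot.snapshot('top');bot.snapshot('scene')
for n in('can_orange','can_blue','can_white'):
    o=[]
    for cn,k in(('top',t),('scene',s)):
        r=bot.cut_out(n,cn)
        if r:print(n,cn,r[0]['score'],np.round(r[0]['extent'],1))
# cap top centres read off pictures b (top) and a (scene)
for n,pt,ps in(('orange',(270,341),(550,282)),('white',(530,355),(331,243)),('blue',(277,411),(549,245)),('bottle',(562,188),(247,314))):
    P=tri([(t,np.array(pt)/S),(s,np.array(ps)/S)]);print(n,P.round(3),'at .135',q(t,pt,.135).round(3))
E
```

```text
carton [0.508  0.1732 0.14  ] yaw -6.0 -5.3 -4.299999999999997 -4.700000000000003 [np.float64(0.225), np.float64(0.196), np.float64(0.226), np.float64(0.199)]
tray [ 0.472  -0.1768  0.03  ] yaw 6.2 5.4 5.200000000000003 4.400000000000006 [np.float64(0.216), np.float64(0.141), np.float64(0.217), np.float64(0.138)]
-4.0 L [0.    0.635 0.106]
-4.0 L [ 0.     0.655 -0.103]
-4.0 R [0.    0.64  0.108]
-4.0 R [ 0.     0.54  -0.109]
-6.0 L [0.    0.685 0.105]
-6.0 L [ 0.     0.605 -0.105]
-6.0 R [0.    0.515 0.11 ]
-6.0 R [ 0.     0.655 -0.106]
can_orange top 0.73 [329.5 114.9 368.1 158. ]
can_orange scene 0.48 [355.6 125.9 396.  199.8]
can_blue top 0.54 [167.4 248.2 181.6 274.5]
can_white top 0.8 [319.6 213.5 350.8 242. ]
can_white scene 0.6 [204.4 148.7 226.5 197.2]
orange [0.556 0.186 0.132] at .135 [0.556 0.184 0.135]
white [ 0.531 -0.168  0.135] at .135 [ 0.531 -0.168  0.135]
blue [0.462 0.176 0.132] at .135 [0.462 0.173 0.135]
bottle [ 0.753 -0.214  0.165] at .135 [ 0.764 -0.224  0.135]
```

```bash
cat >> h.py <<'E'
CC=np.array([.508,.1735,0]);CR=Ro.from_euler('z',-5,degrees=True)
DN=Ro.from_euler('xyz',[180,0,175],degrees=True)
def carton(x,y,z):return CC+CR.apply([x,y,z])   # fingertip in carton frame -> TCP = +.173 z
def incart():
    p,R,s=pose();return np.round((CR.inv().apply(p-CC)-[0,0,.173])*1000,1),s['ee_rot'].round(2),s['wrist_force'].round(1),s['t']
E
python3 -c "
from h import *
print(rel(carton(0,0,.173+.235),DN))"
```

```text
(array([-45.2 , -36.04,  -0.33]), array([ 0. , -0. , -8.8]))
```

```bash
python3 -m handwheel '[[-3.2,-2.5,-2,0,0,-1.5,0],[-6.4,-5,-2,0,0,-3,0],[-9.6,-7.5,-2,0,0,-4.5,0],[-12.8,-10,-2,0,0,-6,0],[-16,-12.7,-2,0,0,-8.8,0]]'
python3 -c "
from h import *
print(incart(),rel(carton(0,0,.173+.235),DN))"
```

```text
t: 2.12
position: [0.281, 0.4684, 0.425]
ee_rot: [180.0, 0.0, 175.1]
wrist_force: [0.3, 0.5, 0.9]
grip_width: 0.0257
gripper_force: 0.0
(array([-251.9,  274. ,  252. ]), array([1.7996e+02, 4.0000e-02, 1.7510e+02]), array([0.3, 0.5, 0.9]), 2.1167) (array([-25.14, -27.45,   1.7 ]), array([0.04, 0.04, 0.1 ]))
```

```bash
python3 -m handwheel '[[-2.7,-3,0,0,0,0,0],[-5.4,-6,0,0,0,0,0],[-8.1,-9,0,0,0,0,0],[-10.8,-12,0,0,0,0,0],[-13.5,-15,0,0,0,0,0]]' >/dev/null
python3 -m handwheel '[[-2.5,-3,0,0,0,0,0],[-5,-6,0.5,0,0,0,0],[-8,-9,1,0,0,0,0],[-10.5,-12,1.7,0,0,0,0],[-11.6,-12.5,1.7,0,0,0,0]]'
python3 - <<'E'
from h import *
print(incart(),rel(carton(0,0,.173+.165),DN))
k,im=snap('wrist');_,im2=snap('scene')
cv2.imwrite('pics/c.png',np.vstack([cv2.resize(im,(400,300)),cv2.resize(im2[60:260,200:460],(390,300)).copy()[:, :390]] if 0 else [np.hstack([cv2.resize(im,(400,300)),cv2.resize(im2[60:260,200:466],(400,300))])])[:,:,::-1])
E
```

```text
t: 2.95
position: [0.5086, 0.1669, 0.4069]
ee_rot: [-179.7, 0.0, 174.5]
wrist_force: [0.2, -0.8, -0.7]
grip_width: 0.0003
gripper_force: 0.0
(array([  1.2,  -6.5, 233.9]), array([-1.7972e+02,  5.0000e-02,  1.7446e+02]), array([ 0.2, -0.8, -0.7]), 2.95) (array([0.13, 0.68, 6.89]), array([-0.28,  0.05, -0.54]))
```

View pics/c.png

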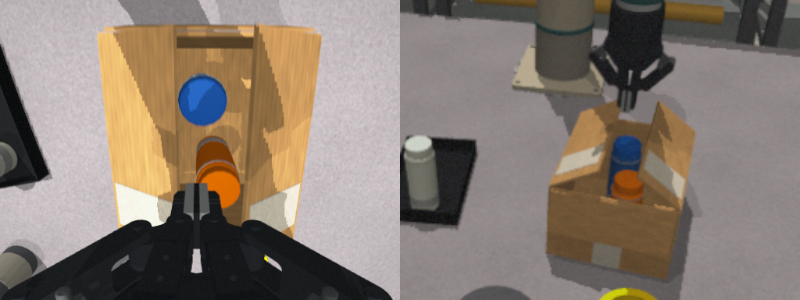

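The wrist view (left) shows the closed fingers above the gap between the two ajar flaps. The blue cap is at about (203,100) and the orange cap at about (222,190). The scene view (right) confirms the fingertips are above the gap.

```bash
python3 -m handwheel '[[0,0,3,0,0,0,0],[0,0,6,0,0,0,0],[0,0,6.9,0,0,0,0],[0,0,6.9,0,0,0,0],[0,0,6.9,0,0,0,0]]'
python3 -c "
from h import *
print(incart(),rel(carton(0,0.0145,.173+.165),DN))"
```

```text
t: 3.47
position: [0.5058, 0.1752, 0.3391]
ee_rot: [180.0, -0.0, 175.1]
wrist_force: [0.7, -0.4, 0.4]
grip_width: 0.0001
gripper_force: 0.0
(array([ -2.4,   1.5, 166.1]), array([ 1.7998e+02, -3.0000e-02,  1.7509e+02]), array([ 0.7, -0.4,  0.4]), 3.4667) (array([-0.24,  1.3 ,  0.11]), array([ 0.02, -0.03,  0.09]))
```

```bash
python3 -m handwheel '[[0,1.3,0,0,0,0,0],[0,2.5,-1,0,0,0,0],[0,3.9,-2,0,0,0,0],[0,5,-2.6,0,0,0,0],[0,6.2,-3.1,0,0,0,0]]'
python3 -c "
from h import *
print(incart(),rel(carton(0,0.0865,.173+.200),DN))
k,im=snap('scene')
for n in('flap_left_edge','flap_right_edge'):print(n,[(q['at'],q['score']) for q in bot.place_of(n,'scene')[:1]])
"
```

```text
t: 3.88
position: [0.5118, 0.2378, 0.3718]
ee_rot: [179.9, 0.2, 175.0]
wrist_force: [1.7, -1.1, -0.7]
grip_width: -0.0002
gripper_force: 0.2
(array([ -1.8,  64.4, 198.8]), array([179.86,   0.18, 175.04]), array([ 1.7, -1.1, -0.7]), 3.8833) (array([-0.18,  2.21, -0.11]), array([0.14, 0.18, 0.04]))
flap_left_edge [([388.7, 143.7], 0.89)]
flap_right_edge []
```

```bash
python3 -m handwheel '[[0,2.3,-0.3,0,0,0,0],[0,4.2,0,0,0,0,0],[0,5.8,0.9,0,0,0,0],[0,7.1,2.1,0,0,0,0],[0,7.5,2.7,0,0,0,0]]'
python3 - <<'E'
from h import *
print(incart())
k,im=snap('scene');_,im2=snap('top')
print([(q['at'],q['score']) for q in bot.place_of('flap_left_edge','scene')[:1]])
for th in(1.6,2,2.2,2.4,2.6):print(th,proj(k,carton(0,.098-.085*np.cos(th),.14+.085*np.sin(th))).round(0))
cv2.imwrite('pics/d.png',np.hstack([cv2.resize(im[80:260,220:460],(400,300)),cv2.resize(im2[130:330,80:346],(400,300))])[:,:,::-1])
E
```

```text
t: 4.45
position: [0.5171, 0.3127, 0.3403]
ee_rot: [-180.0, -0.1, 175.1]
wrist_force: [0.5, 1.9, 0.5]
grip_width: -0.0006
gripper_force: 0.3
(array([ -3.1, 139.5, 167.3]), array([-1.7998e+02, -1.4000e-01,  1.7515e+02]), array([0.5, 1.9, 0.5]), 4.45)
[([424.2, 167.2], 0.91)]
1.6 [[396. 143.]]
2 [[410. 148.]]
2.2 [[416. 152.]]
2.4 [[421. 157.]]
2.6 [[424. 163.]]
```

View pics/d.png

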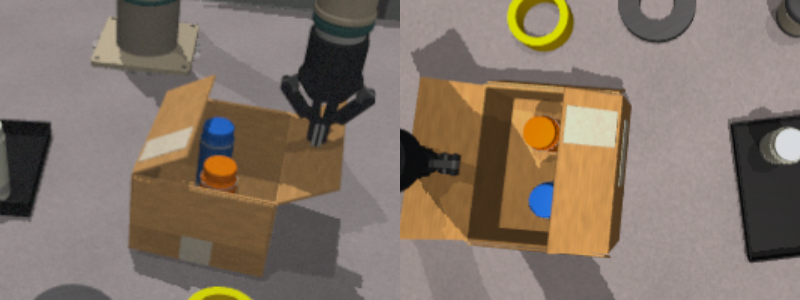

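Left flap is folded back to about 2.6 rad, with the finger on its face. The right flap is still ajar. Next is the mirror motion.

```bash
python3 -m handwheel '[[0,-2,-3,0,0,0,0],[0,-5.5,-4,0,0,0,0],[0,-9.5,-4,0,0,0,0],[0,-13,-2,0,0,0,0],[0,-13.8,0.5,0,0,0,0]]' >/dev/null
python3 -m handwheel '[[0,0,0,0,0,0,0],[0,0,0,0,0,0,0]]'
python3 -c "
from h import *
print(incart())"
```

```text
t: 5.18
position: [0.5057, 0.1714, 0.3374]
ee_rot: [-179.9, -0.1, 174.8]
wrist_force: [0.1, -0.5, 0.2]
grip_width: 0.0001
gripper_force: 0.0
(array([ -2.1,  -2.3, 164.4]), array([-1.7994e+02, -9.0000e-02,  1.7485e+02]), array([ 0.1, -0.5,  0.2]), 5.1833)
```

```bash
python3 -m handwheel '[[0,-1.2,0,0,0,0,0],[0,-2.4,-1,0,0,0,0],[0,-3.8,-2.1,0,0,0,0],[0,-4.9,-2.7,0,0,0,0],[0,-6.1,-3.2,0,0,0,0]]' 
python3 -m handwheel '[[0,-2.3,-0.3,0,0,0,0],[0,-4.2,0,0,0,0,0],[0,-5.8,0.9,0,0,0,0],[0,-7.1,2.1,0,0,0,0],[0,-7.5,2.7,0,0,0,0]]'
python3 - <<'E'
from h import *
print(incart())
k,im=snap('scene');_,im2=snap('top')
print([(q['at'],q['score']) for q in bot.place_of('flap_right_edge','scene')[:1]])
for th in(1.6,2,2.2,2.4,2.6):print(th,proj(k,carton(0,-.098+.085*np.cos(th),.14+.085*np.sin(th))).round(0))
cv2.imwrite('pics/e.png',np.hstack([cv2.resize(im[80:260,220:460],(400,300)),cv2.resize(im2[130:330,80:346],(400,300))])[:,:,::-1])
E
```

```text
t: 5.6
position: [0.5007, 0.1117, 0.3711]
ee_rot: [180.0, 0.1, 175.1]
wrist_force: [-0.6, -0.2, -0.0]
grip_width: 0.0002
gripper_force: 0.2
t: 6.02
position: [0.4931, 0.0341, 0.3418]
ee_rot: [-179.9, -0.1, 174.8]
wrist_force: [-0.5, 0.0, -0.3]
grip_width: -0.0
gripper_force: 0.2
(array([  -2.7, -140.1,  168.8]), array([-1.7985e+02, -1.2000e-01,  1.7476e+02]), array([-0.5,  0. , -0.3]), 6.0167)
[([285.7, 140.7], 0.88)]
1.6 [[310. 129.]]
2 [[296. 129.]]
2.2 [[290. 132.]]
2.4 [[285. 135.]]
2.6 [[281. 139.]]
```

View pics/e.png

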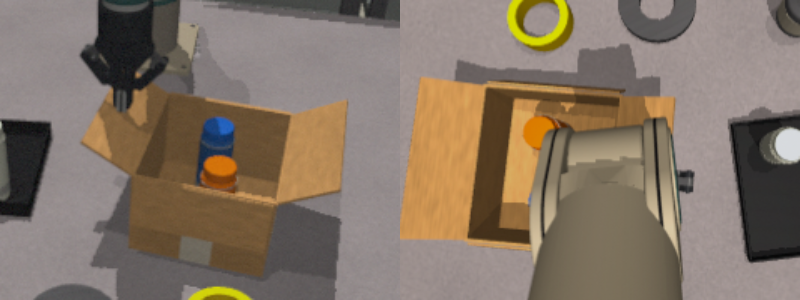

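Both flaps are folded to about 2.5 rad and both cans still stand. Next I go above the orange can, opening the gripper on the way.

```bash
python3 -m handwheel '[[0,2,-3,0,0,0,0],[-1.2,5.5,-5,0,0,0,0],[-2.5,9,-7,0,0,0,0.5],[-3.8,12.5,-7,0,0,0,1],[-5,15.5,-7,0,0,0,1]]' >/dev/null
python3 -m handwheel '[[0,0,0,0,0,0,1],[0,0,0,0,0,0,1],[0,0,0,0,0,0,1]]'
python3 - <<'E'
from h import *
print(incart())
obs={}
k,im=snap('wrist','f.png');cams={'wrist':k}
for cn in('scene','top'):cams[cn],_=snap(cn)
for n in('can_orange','can_blue'):
  for cn in('wrist','scene'):
    r=bot.cut_out(n,cn)
    if r:print(n,cn,round(r[0]['score'],2),np.round(r[0]['extent']))
    r=bot.place_of(n,cn)
    if r:print(n,cn,round(r[0]['score'],2),np.round(r[0]['at']),atz(cams[cn],r[0]['at'],.004).round(3))
for P in([.556,.185,.135],[.556,.185,.004],[.462,.175,.135]):print(P,proj(k,P).round(0))
E
```

```text
t: 6.83
position: [0.5569, 0.1879, 0.4126]
ee_rot: [-179.9, -0.0, 175.1]
wrist_force: [0.3, -0.9, 1.2]
grip_width: 0.0722
gripper_force: 0.0
(array([ 47.4,  18.6, 239.6]), array([-1.7994e+02, -4.0000e-02,  1.7507e+02]), array([ 0.3, -0.9,  1.2]), 6.8333)
can_orange wrist 0.72 [218. 136. 282. 215.]
can_orange wrist 0.77 [253. 157.] [0.557 0.189 0.004]
can_orange scene 0.66 [271. 120. 319. 184.]
can_blue wrist 0.61 [192.  33. 263. 104.]
can_blue wrist 0.64 [230.  73.] [0.458 0.171 0.004]
can_blue scene 0.71 [341. 152. 361. 177.]
[0.556, 0.185, 0.135] [[249. 189.]]
[0.556, 0.185, 0.004] [[250. 156.]]
[0.462, 0.175, 0.135] [[225.  70.]]
```

View pics/f.png

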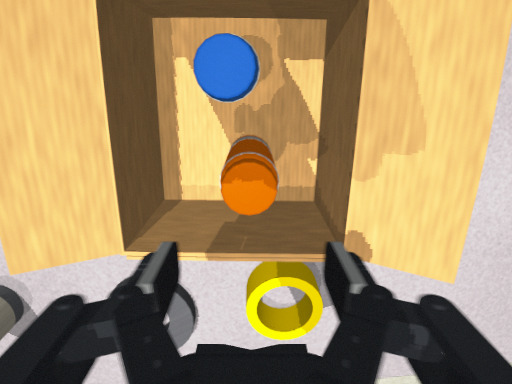

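The wrist view matches: the orange cap at (249,187) against a predicted (249,189), and the fingers straddle it. Descending.

```bash
python3 -m handwheel '[[0,-0.3,3.5,0,0,0,1],[0,-0.3,7,0,0,0,1],[0,-0.3,10.5,0,0,0,1],[0,-0.3,13.5,0,0,0,1],[0,-0.3,16,0,0,0,1]]' 
python3 -m handwheel '[[0,0,0,0,0,0,1],[0,0,0,0,0,0,1],[0,0,0,0,0,0,0],[0,0,0,0,0,0,0],[0,0,0,0,0,0,0]]' 50
python3 -m handwheel '[[0,0,0,0,0,0,0],[0,0,0,0,0,0,0],[0,0,0,0,0,0,0],[0,0,0,0,0,0,0],[0,0,0,0,0,0,0]]'
python3 -c "
from h import *
print(incart())"
```

```text
t: 7.8
position: [0.5565, 0.1846, 0.2505]
ee_rot: [-180.0, -0.1, 175.0]
wrist_force: [0.1, -0.5, 0.3]
grip_width: 0.0851
gripper_force: 0.0
t: 8.22
position: [0.5579, 0.185, 0.2546]
ee_rot: [179.9, 0.2, 175.0]
wrist_force: [0.9, 4.5, 2.4]
grip_width: 0.0516
gripper_force: 2.6
t: 8.63
position: [0.5579, 0.1852, 0.2549]
ee_rot: [179.9, 0.2, 175.0]
wrist_force: [-0.9, 0.4, 6.2]
grip_width: 0.0506
gripper_force: 51.9
(array([48.7, 16. , 81.9]), array([179.9 ,   0.2 , 175.01]), array([-0.9,  0.4,  6.2]), 8.6333)
```

```bash
python3 -m handwheel '[[0,0,-1.5,0,0,0,0],[0,0,-4,0,0,0,0],[0,0,-7,0,0,0,0],[0,0,-10,0,0,0,0],[0,0,-13,0,0,0,0]]'
python3 -m handwheel '[[0,0,-3,0,0,0,0],[0,0,-6,0,0,0,0],[0,0,-9,0,0,0,0],[0,0,-11,0,0,0,0],[0,0,-11,0,0,0,0]]'
python3 -m handwheel '[[0,0,0,0,0,0,0],[0,0,0,0,0,0,0]]'
python3 - <<'E'
from h import *
print(incart(),rel([.424,-.182,.4949],DN))
k,im=snap('scene');_,im2=snap('wrist')
cv2.imwrite('pics/g.png',np.hstack([cv2.resize(im[20:260,180:460],(400,343)),cv2.resize(im2,(400,343))])[:,:,::-1])
E
```

```text
t: 9.05
position: [0.5566, 0.1846, 0.3846]
ee_rot: [180.0, -0.0, 175.0]
wrist_force: [1.0, -0.3, -3.5]
grip_width: 0.0506
gripper_force: 53.2
t: 9.47
position: [0.5577, 0.1848, 0.4983]
ee_rot: [179.7, 0.5, 175.0]
wrist_force: [1.4, 0.6, -2.4]
grip_width: 0.0508
gripper_force: 53.5
t: 9.63
position: [0.5563, 0.1846, 0.4916]
ee_rot: [-179.9, -0.1, 175.0]
wrist_force: [0.3, -1.4, -3.1]
grip_width: 0.0504
gripper_force: 53.3
(array([ 47.2,  15.2, 318.6]), array([-1.7994e+02, -1.3000e-01,  1.7501e+02]), array([ 0.3, -1.4, -3.1]), 9.6333) (array([  9.99, -37.67,  -0.27]), array([-0.06, -0.13,  0.01]))
```

View pics/g.png

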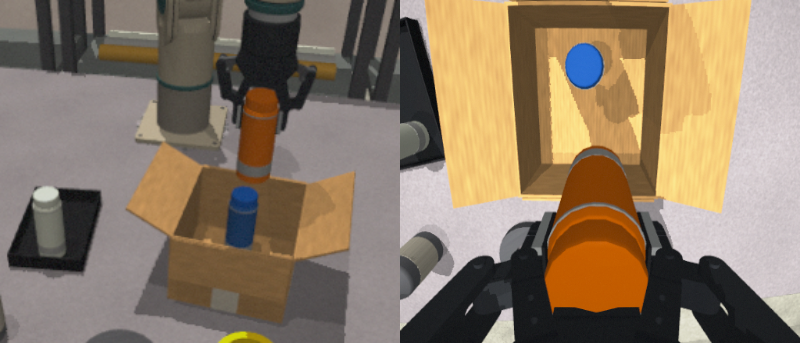

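The can is lifted straight and clear of the rim, and the blue can stands undisturbed. Moving over the tray.

```bash
python3 -m handwheel '[[0.3,-2,0,0,0,0,0],[1.2,-5,0,0,0,0,0],[2,-8.5,0,0,0,0,0],[3,-12,0,0,0,0,0],[4,-15.5,0,0,0,0,0]]' >/dev/null
python3 -m handwheel '[[1,-3.5,0,0,0,0,0],[2,-7,0,0,0,0,0],[3,-10.5,0,0,0,0,0],[4,-14,0,0,0,0,0],[5,-17.5,0,0,0,0,0]]' >/dev/null
python3 -m handwheel '[[0.6,-2.5,0,0,0,0,0],[1,-4,1,0,0,0,0],[1,-4.7,3,0,0,0,0],[1,-4.7,5,0,0,0,0],[1,-4.7,7,0,0,0,0]]'
python3 -m handwheel '[[0,0,3,0,0,0,0],[0,0,6,0,0,0,0],[0,0,9,0,0,0,0],[0,0,10,0,0,0,0],[0,0,10,0,0,0,0]]'
python3 - <<'E'
from h import *
p,R,s=pose();print(p,rel([.424,-.182,.2549],DN))
k,im=snap('scene');kw,im2=snap('wrist');kt=cal('top')
# tray rim corners predicted from fitted pose, for checking in wrist+scene
a=Ro.from_euler('z',5.3,degrees=True)
for im_,kk in((im,k),(im2,kw)):
    for x in(-.11,.11):
        for y in(-.07,.07):
            u=proj(kk,np.array([.472,-.177,.03])+a.apply([x,y,0]))[0]
            cv2.circle(im_,(int(np.clip(u[0],-999,999)),int(np.clip(u[1],-999,999))),3,(0,255,0),-1)
    u=proj(kk,[.424,-.182,.004])[0];cv2.circle(im_,(int(u[0]),int(u[1])),3,(255,0,255),-1)
cv2.imwrite('pics/i.png',np.hstack([cv2.resize(im[80:260,120:330],(400,343)),cv2.resize(im2,(400,343))])[:,:,::-1])
E
```

```text
t: 10.98
position: [0.424, -0.1827, 0.4211]
ee_rot: [180.0, -0.1, 174.9]
wrist_force: [0.0, -0.1, -3.9]
grip_width: 0.0506
gripper_force: 53.5
t: 11.4
position: [0.4232, -0.1814, 0.3193]
ee_rot: [179.9, -0.5, 175.0]
wrist_force: [0.5, -0.6, -3.9]
grip_width: 0.0509
gripper_force: 53.5
[ 0.423232  -0.1814442  0.3193256] (array([-0.13, -0.06,  6.44]), array([ 0.11, -0.46,  0.  ]))
```

View pics/i.png

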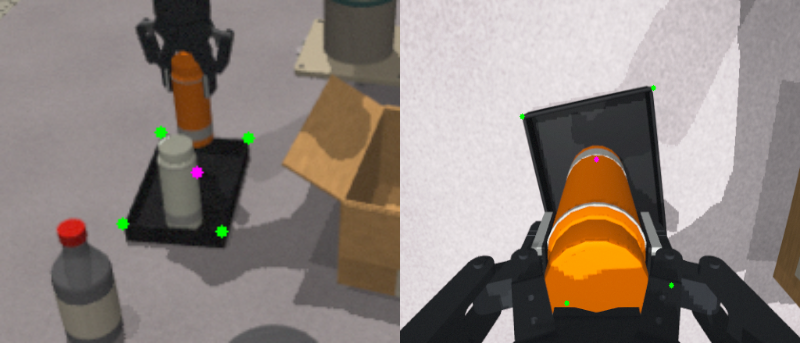

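The tray corners predicted from the fit lie on the tray in the wrist view, and the can hangs over the free half. Lowering.

```bash
python3 -m handwheel '[[0,0,2.5,0,0,0,0],[0,0,4.5,0,0,0,0],[0,0,5.5,0,0,0,0],[0,0,5.5,0,0,0,0],[0,0,5.5,0,0,0,0]]'
python3 -m handwheel '[[0,0,0.2,0,0,0,0],[0,0,0.4,0,0,0,0],[0,0,0.6,0,0,0,0],[0,0,0.8,0,0,0,0],[0,0,0.8,0,0,0,0]]'
python3 -m handwheel '[[0,0,0.1,0,0,0,0],[0,0,0.1,0,0,0,0]]'
```

```text
t: 11.92
position: [0.4251, -0.1823, 0.2684]
ee_rot: [-180.0, 0.1, 175.0]
wrist_force: [0.0, -0.5, -2.9]
grip_width: 0.0506
gripper_force: 53.6
t: 12.33
position: [0.4246, -0.1821, 0.2597]
ee_rot: [180.0, 0.0, 175.0]
wrist_force: [-0.1, 0.2, -3.8]
grip_width: 0.0505
gripper_force: 53.6
t: 12.5
position: [0.4246, -0.1821, 0.2586]
ee_rot: [180.0, -0.0, 175.0]
wrist_force: [0.8, 0.8, -3.1]
grip_width: 0.0503
gripper_force: 53.6
```

```bash
python3 -m handwheel '[[0,0,0.1,0,0,0,0],[0,0,0.2,0,0,0,0],[0,0,0.3,0,0,0,0],[0,0,0.3,0,0,0,0],[0,0,0.3,0,0,0,0]]'
python3 -m handwheel '[[0,0,0.1,0,0,0,0],[0,0,0.1,0,0,0,0],[0,0,0.1,0,0,0,0]]'
```

```text
t: 12.92
position: [0.4246, -0.1821, 0.2556]
ee_rot: [180.0, -0.0, 175.0]
wrist_force: [-0.4, 0.9, -3.1]
grip_width: 0.0503
gripper_force: 53.6
t: 13.17
position: [0.4247, -0.1821, 0.2549]
ee_rot: [-180.0, 0.0, 175.0]
wrist_force: [-0.8, -0.5, 0.7]
grip_width: 0.0505
gripper_force: 53.9
```

```bash
python3 -m handwheel '[[0,0,0.05,0,0,0,0],[0,0,0.1,0,0,0,0],[0,0,0.1,0,0,0,0],[0,0,0.1,0,0,0,0],[0,0,0.1,0,0,0,0]]'
python3 - <<'E'
from h import *
k,im=snap('scene');_,im2=snap('wrist')
cv2.imwrite('pics/j.png',np.hstack([cv2.resize(im[80:260,120:330],(400,343)),cv2.resize(im2,(400,343))])[:,:,::-1])
E
```

```text
t: 13.58
position: [0.4246, -0.1821, 0.2548]
ee_rot: [180.0, 0.0, 175.0]
wrist_force: [-1.4, 0.8, 13.4]
grip_width: 0.0501
gripper_force: 55.5
```

View pics/j.png

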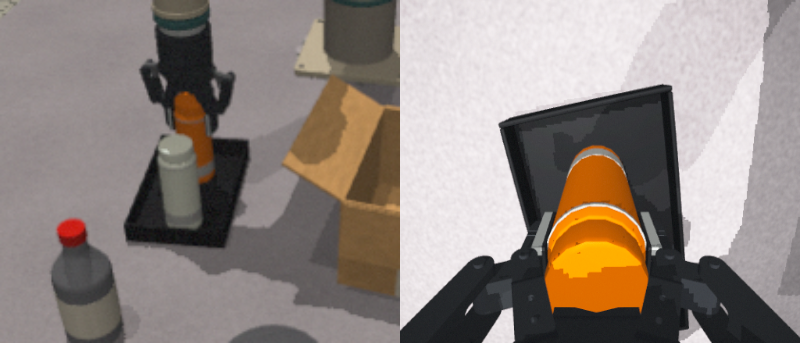

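The can rests on the tray floor (13 N upward, still gripped), upright behind the white can. I'll relieve the press slightly, release and rise straight up.

```bash
python3 -m handwheel '[[0,0,-0.1,0,0,0,0],[0,0,-0.1,0,0,0,0],[0,0,-0.1,0,0,0,0.3],[0,0,-0.1,0,0,0,0.8],[0,0,-0.1,0,0,0,1]]' 20
python3 -m handwheel '[[0,0,0,0,0,0,1],[0,0,0,0,0,0,1],[0,0,0,0,0,0,1],[0,0,0,0,0,0,1],[0,0,0,0,0,0,1]]'
python3 -m handwheel '[[0,0,-2,0,0,0,1],[0,0,-5,0,0,0,1],[0,0,-8,0,0,0,1],[0,0,-12,0,0,0,1],[0,0,-16,0,0,0,1]]'
python3 -m handwheel '[[0,0,-3,0,0,0,1],[0,0,-5,0,0,0,1],[0,0,-5,0,0,0,1],[0,0,-5,0,0,0,1],[0,0,-5,0,0,0,1]]'
python3 - <<'E'
from h import *
_,im=snap('scene');kw,im2=snap('wrist')
cv2.imwrite('pics/k.png',np.hstack([cv2.resize(im[60:270,120:460],(400,300)),cv2.resize(im2,(400,300))])[:,:,::-1])
E
```

```text
t: 14.1
position: [0.4248, -0.1822, 0.2546]
ee_rot: [-180.0, 0.0, 175.0]
wrist_force: [0.5, 1.1, -0.6]
grip_width: 0.073
gripper_force: 0.0
t: 14.52
position: [0.4247, -0.1821, 0.2547]
ee_rot: [180.0, -0.0, 175.0]
wrist_force: [0.0, 0.0, 0.0]
grip_width: 0.0855
gripper_force: 0.0
t: 14.93
position: [0.424, -0.1819, 0.416]
ee_rot: [180.0, -0.1, 175.0]
wrist_force: [0.5, -0.1, 0.2]
grip_width: 0.0854
gripper_force: 0.0
t: 15.35
position: [0.4242, -0.1818, 0.4639]
ee_rot: [180.0, -0.1, 175.0]
wrist_force: [0.2, 0.1, -0.6]
grip_width: 0.0855
gripper_force: 0.0
```

View pics/k.png

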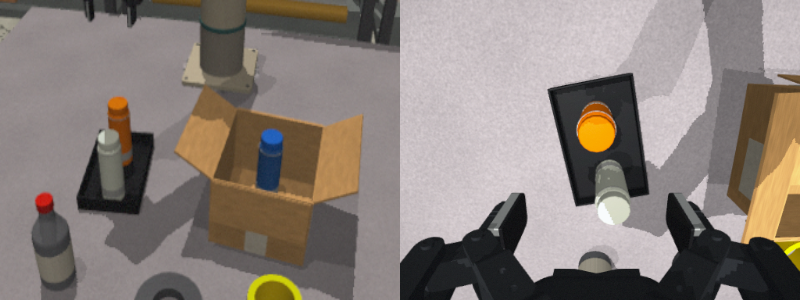

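The orange can stands upright in the tray behind the white can, the blue can stands in the carton, both flaps are folded back and the gripper is clear.

```bash
python3 -c "
from workcell import bot
print(bot.hand_in())"
```

```text
the job is handed in; nothing more can be done
None
```

I handed the job in at about 15 s on the robot's clock: both flaps are folded back to about 2.5 rad, the orange can stands released and upright in the tray beside the white can, and the blue can still stands in the carton; hand-in returned no verdict.

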